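# Seat a throwing-gauge post in its hand-drilled stoneware foot

### The job

Take the throwing gauge's post from the wooden rest block and seat its peg in the round stoneware foot: the socket is hidden, off-centre at the bottom of the well, so slide the peg's tip lightly over the well's floor in a spiral until it drops in. Leave the post fully home, collar down on the foot's rim, with the brass pointer aimed at the middle of the pot on the banding wheel, and let go. Be gentle: press the stoneware with less than 40 N, and do not touch the pot or shift the jar, mug or little wooden block.

Things in the scene. Friction and masses are not known exactly. Their poses are not given: they have to be found in the camera images.
- post: Loose gauge post, 0.13-0.22 kg. Origin: centre of the underside of its round wooden collar (58 mm wide, 6 thick), z up. Below: bare steel peg, 12 mm diameter, 62 long, tip chamfered 1.5 mm. Above: 16 mm stem, then a 20 x 20 mm square wooden grip block 32 to 78 mm above the origin, faces square to x and y. Brass pointer rod, 6 mm thick, along +x, 18 mm above the origin. Starts upright at any yaw.
- pointer_tip (a point): The point of the brass pointer, 92 mm from the post's axis along its +x and 18 mm above its origin.
- rest: Fixed wooden rest block, 100 x 100 x 75 mm high, origin at the centre of its underside, with a 16 mm vertical through hole at its centre in which the post's peg hangs; the collar rests on the block's top.
- foot: Fixed rigid stoneware foot, 110 mm wide (skirt 132), 80 high; origin centre of underside. Round well in its top, 38 wide, 40 deep, on its axis. In the well's flat floor a blind hole, 13.5 wide, 24 deep, 1 mm chamfer, its axis 2 to 7 mm off the well's, on an unknown side, not measured. Peg on the floor: collar 22 mm over the rim. Fully home: collar on the rim, tip 2 mm off the hole's bottom.
- wheel: Fixed banding wheel (white turntable), head 210 mm diameter, its top 57 mm above its origin, which is the centre of its underside; does not turn.
- pot: Bystander: loose grey clay pot, 110 mm diameter at the belly, 115 mm high, standing on the banding wheel about its middle. Origin: centre of its underside. The pointer is to be aimed at it.
- jar: Bystander: closed glass jar with steel cap, 68 mm diameter, 100 mm high, origin at the centre of its underside.
- mug: Bystander: white mug, 72 mm diameter, 85 mm high, origin at the centre of its underside.
- sponge_block: Bystander: small dark wooden block, 60 x 45 x 30 mm, origin at the centre of its underside.

How it is judged:
On the way, in this order (a step that is already met when the one before it is completed fails the run):
1. the post is lifted out of the rest block, its peg clear above it (z of post in the frame of rest above 0.139 m and contact force between the fingers and post above 1 N), for 0.1 s.
2. the peg is in the socket and the collar down on the foot's rim (z of post in the frame of foot between 0.076 and 0.083 m and horizontal distance between post and foot below 0.012 m and angle between post's own z axis and vertical below 0.06 rad), for 0.2 s.
At the end, for the whole second after the job is handed in: Released, at rest and upright (under 0.06 rad) in the socket: post origin 76 to 83 mm above the foot's origin, within 12 mm of its axis; the pot's centre lies ahead of the pointer, within 25 mm of its line to either side (all of step 2 and x of pot in the frame of post above 0.05 m and y of pot in the frame of post between -0.025 and 0.025 m and linear speed of post below 0.02 m/s and contact force between the fingers and post below 0.1 N); the robot touches nothing.
It fails at once if the post presses the stoneware foot with more than 40 N (contact force between post and foot above 40 N).
It fails at once if the pot is touched or shifted (distance of pot from where it was at the start of the episode above 0.015 m or contact force between any of the arm, the fingers, post and pot above 1 N).
It fails at once if the jar, mug or wooden block is shifted by over 30 mm (distance of any of jar, mug, sponge_block from where it was at the start of the episode above 0.03 m).
It also fails if it takes over 61 s, if anything falls off the work surface, if the arm or the gripper's body presses on something with over 40 N, if the wrist force passes 120 N, or if a joint passes its speed limit or range.

### The arm

A 7-joint arm with a two-finger parallel gripper is mounted at the origin on the work surface. World frame = base frame: x ahead of the robot, y to its left, z up, the work surface at z = 0. Lengths are in m, angles in rad, forces in N, time in s.
With the tool pointing down it reaches from about 0.425 to 0.925 m from the base axis. Payload 6.8 kg.
Tool frame: the origin (TCP) lies midway between the tips of the shut fingers; the grasp point (between the pads) lies 19 mm behind it; z points along the fingers, y is the line along which they close (so a half turn about z gives the same grasp; the last joint's range is limited). The gripper opens to 85 mm and grips with 20 to 120 N. Pads are 22 mm wide; open, the fingers measure 114 mm over their backs; the gripper's body (76 mm by 85 mm) begins 54 mm behind the grasp point. The pads swing forward as they close: fully open they stand 13 mm farther back than shut.
Start: joints at [1.025, 0.477, 0.022, 1.555, -0.011, 1.109, -0.083], TCP at [0.286, -0.611, 0.231] pointing down, gripper open.
Joint ranges: [-2.96, 2.96], [-0.34, 2.1], [-1.41, 1.46], [0.24, 2.44], [-1.37, 4.51], [0.17, 1.92], [-2.96, 2.96]. Speed limits (rad/s): [2.39, 2.39, 3.14, 3.14, 3.14, 3.14, 3.14].

### API

Orientations are given as a 3x3 rotation matrix whose columns are the frame's x, y, z axes.
In Python, from rig import robot gives the robot as it stands.
- The arm moves only by the tool apply_moves, never from a script. Its argument "targets" is one flat list of numbers, 7 for each row, row after row: the shift along the world's x, y, z in mm, then the turn, a rotation vector about the world's x, y, z in degrees, then the gripper's target within -1 to 1 (fully open at 1, half-way at 0, shut at -1). In form: [tx, ty, tz, ax, ay, az, fingers, tx, ty, tz, ax, ay, az, fingers, ...]. A call has 1 to 12 rows; each row shifts and turns the commanded pose from where the row before left it; what a row does not reach is not made up. A row lasts 1/8 s, in which the tool goes at most 62.5 mm and 10.7 degrees, less where a joint would pass 70% of its speed; a pose out of reach is approached as far as the arm can. A call with a gripper value outside its range is refused whole. The fingers move at their own pace and stop on an object; "grip_force" is the grip in N (left out, the last holds). Time passes only in rows, so rows that do not move let the fingers close. It gives the time, the measured TCP pose, the force, the opening and the grip force at its end, in the units of the state.
- robot.state(): the state, without advancing time (a new reading comes with each control period).
- robot.camera(name): name is "scene" or "side" or "wrist"; returns (picture, depth): 384x512x3 uint8, red, green, blue; 384x512 float32, m along the optical axis (not along the pixel's ray), 0 where there is no reading.
- robot.get_calibration(name): a dict with "intrinsics" (3x3 intrinsics, pixels), "R" (3x3) and "t" (3): a world point X has camera coordinates R X + t. Camera axes: x right, y down, z forward; pixel columns grow to the right and rows downward; lengths in m; the calibration is good to about 2 mm. A picture is of the moment at which its call begins: read the wrist's pose just before it. get_calibration takes no time and is no camera call; for the wrist camera it gives the pose at the moment of the call.
- robot.close_job(): hands the job in; it is judged then, once.
The state is a dict: "time": time; "joint_pos": joint angles; "joint_vel": joint speeds; "tau": joint torques, N m; "position": TCP position; "tcp_rot": TCP orientation; "wrist_force": force on the tool from outside, world axes, zero at the start; "wrist_torque": the same for the moment, N m; "width": opening from 0.0 (shut) to 1.0 (fully open); "finger_force": force on a finger pad.
Only numpy, scipy, OpenCV 4.12 (cv2) and the standard library are available. Lean on these libraries where they do the work, as an engineer would, in place of code of your own. Each camera call takes 0.05 s, during which the arm holds its last target. There are 200 camera calls.

## Working session

There is one attempt and no reset: what is moved stays moved. The work goes in short steps, Python scripts to look and compute and a tool call to move; the robot and the scene stay as the last step left them, time stands still between calls to the robot, and variables do not carry over. Pictures are saved under pics/ and viewed, at most 10 in all, crops included, and the job is handed in when it is done.

Besides the shell and the picture viewer there is one more tool, called as name(argument=value, ...) on one line, values as JSON. apply_moves: Moves the arm, as the interface text tells. Its arguments: {"type":"object","properties":{"targets":{"type":"array"},"grip_force":{"type":"number"}},"required":["targets"]}

```bash
mkdir -p pics; ls; python3 - <<'E'
from rig import robot
import cv2,numpy as np
s=robot.state();print({k:np.round(v,3).tolist() for k,v in s.items()})
ims=[]
for n in["scene","side"]:
    im,d=robot.camera(n);np.savez(f"pics/{n}0.npz",im=im,d=d)
    c=robot.get_calibration(n);print(n,{k:np.round(v,3).tolist() for k,v in c.items()})
    cv2.imwrite(f"pics/{n}0.png",cv2.resize(im[:,:,::-1],(768,576)))
E
```

```text
pics
{'time': 0.0, 'joint_pos': [1.025, 0.478, 0.022, 1.556, -0.012, 1.109, -0.083], 'joint_vel': [0.001, -0.001, -0.0, 0.001, -0.0, 0.0, -0.002], 'tau': [-0.001, -59.646, 1.608, -28.12, 0.012, 0.009, 0.0], 'position': [0.286, -0.611, 0.23], 'tcp_rot': [[0.906, 0.424, -0.001], [0.424, -0.906, 0.002], [-0.0, -0.002, -1.0]], 'wrist_force': [-0.378, 0.749, 0.38], 'wrist_torque': [-0.003, 0.014, 0.023], 'finger_force': 0.0, 'width': 0.998}
scene {'intrinsics': [[360.265, 0.0, 256.42], [0.0, 360.265, 194.996], [0.0, 0.0, 1.0]], 'R': [[-0.07, 0.997, -0.013], [0.712, 0.041, -0.701], [-0.699, -0.058, -0.713]], 't': [0.027, -0.344, 1.496]}
side {'intrinsics': [[380.618, 0.0, 261.282], [0.0, 380.618, 191.097], [0.0, 0.0, 1.0]], 'R': [[-0.85, -0.526, -0.015], [-0.247, 0.424, -0.871], [0.465, -0.737, -0.491]], 't': [0.536, 0.213, 0.555]}
```

View pics/scene0.png

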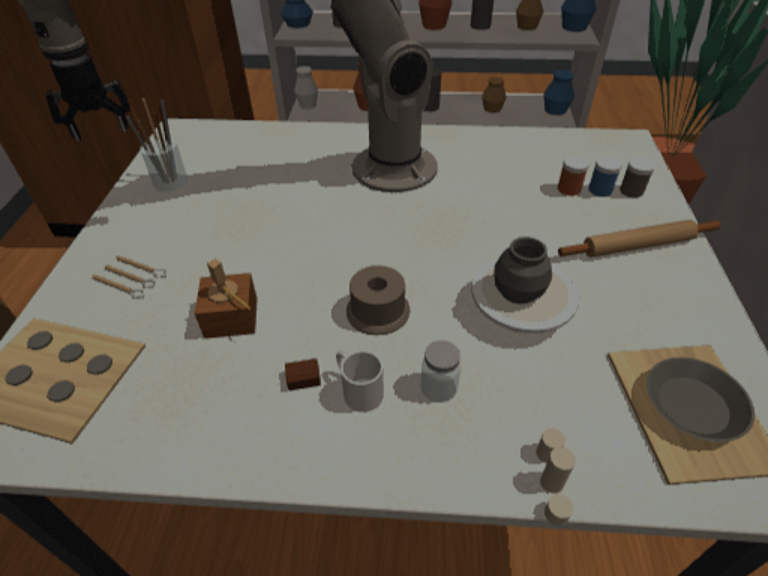

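View pics/side0.png

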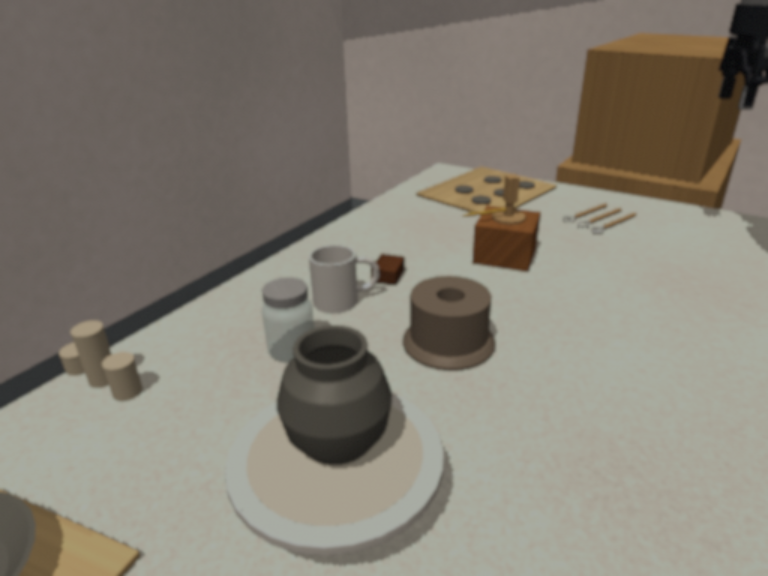

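The scene view (shown at 1.5x) has the post in the rest block at about (223,290), with the pointer running to (248,308). The foot's rim is at (378,283), the pot at (523,270), the mug at (362,382), the jar at (441,370) and the small block at (303,374). The side view shows the same layout. Next I measure with depth and rays.

```bash
cat > h.py <<'E'
import numpy as np,cv2
from rig import robot
def cloud(d,c):
    K,R,t=map(np.array,(c["intrinsics"],c["R"],c["t"]))
    v,u=np.mgrid[:d.shape[0],:d.shape[1]]
    p=np.stack([(u-K[0,2])/K[0,0]*d,(v-K[1,2])/K[1,1]*d,d],-1)
    return (p-t)@R
def ray(uv,z,c):
    K,R,t=map(np.array,(c["intrinsics"],c["R"],c["t"]))
    uv=np.atleast_2d(np.asarray(uv,float)); r=np.c_[(uv-K[:2,2])/K[0,0],np.ones(len(uv))]@R
    o=-R.T@t; return o+r*((z-o[2])/r[:,2])[:,None]
def circ(p):
    A=np.c_[2*p,np.ones(len(p))];s=np.linalg.lstsq(A,(p**2).sum(1),rcond=None)[0]
    return s[:2],np.sqrt(s[2]+s[:2]@s[:2])
E
python3 - <<'E'
from h import *
for n in["scene","side"]:
    f=np.load(f"pics/{n}0.npz");im,d=f["im"],f["d"];c=robot.get_calibration(n);P=cloud(d,c)
    np.savez(f"pics/{n}P.npz",P=P)
    boxes=dict(scene=dict(rest=(120,165,175,230),foot=(225,175,280,225),pot=(320,150,395,222),mug=(222,230,260,275),jar=(275,225,312,270),blk=(186,236,216,262)),
     side=dict(rest=(310,110,365,182),foot=(265,180,335,245),pot=(145,212,300,370),mug=(205,160,255,210),jar=(172,183,212,242),blk=(245,168,272,190)))[n]
    for k,(a,b,e,g) in boxes.items():
        p=P[b:g,a:e].reshape(-1,3);col=im[b:g,a:e].reshape(-1,3)
        p2=p[(p[:,2]>.015)&(p[:,2]<.3)]
        h,ed=np.histogram(p2[:,2],bins=np.arange(.015,.2,.005))
        print(n,k,"lo",p2.min(0).round(3),"hi",p2.max(0).round(3),"n",len(p2))
        zt=dict(rest=(.071,.078),foot=(.076,.084),pot=(.165,.18),mug=(.08,.09),jar=(.095,.105),blk=(.027,.033))[k]
        q=p2[(p2[:,2]>zt[0])&(p2[:,2]<zt[1])]
        if len(q)>5:
            (x,y),(w,h2),a2=cv2.minAreaRect(q[:,:2].astype(np.float32)*1000)
            cc,r=cv2.minEnclosingCircle(q[:,:2].astype(np.float32)*1000)
            print("   top",len(q),"rect",np.round([x,y,w,h2,a2],1),"circ",np.round(cc,1),round(r,1))
E
```

```text
scene rest lo [ 0.513 -0.361  0.015] hi [ 0.634 -0.233  0.158] n 1557
   top 340 rect [ 572.9 -304.   105.4  101.3   11.3] circ [ 573.7 -303.3] 71.1
scene foot lo [ 0.481 -0.064  0.015] hi [0.6   0.056 0.087] n 1379
   top 630 rect [538.3  -4.8 108.8 109.7  54.7] circ [537.4  -4.8] 57.1
scene pot lo [0.315 0.198 0.017] hi [0.622 0.46  0.177] n 3293
   top 202 rect [523.  273.7  66.3  64.3  41.1] circ [522.4 272.7] 35.5
scene mug lo [ 0.697 -0.066  0.015] hi [0.781 0.022 0.09 ] n 940
   top 184 rect [744.8 -13.4  70.5  70.7  55.5] circ [744.3 -13.5] 37.0
scene jar lo [0.689 0.088 0.015] hi [0.755 0.155 0.107] n 870
   top 373 rect [719.8 122.   58.5  58.8  29.3] circ [719.7 122.3] 30.6
scene blk lo [ 0.689 -0.16   0.015] hi [ 0.745 -0.094  0.037] n 375
   top 216 rect [ 716.5 -127.8   47.4   59.7   14.6] circ [ 717.9 -127.6] 35.3
side rest lo [ 0.516 -0.659  0.015] hi [ 0.78  -0.234  0.151] n 1676
   top 420 rect [ 574.2 -301.5  100.   104.8   10.3] circ [ 573.8 -301.7] 69.9
side foot lo [ 0.483 -0.123  0.015] hi [0.693 0.056 0.08 ] n 2545
   top 1045 rect [537.9  -2.6 107.1 109.   29.9] circ [537.6  -2.5] 56.2
side pot lo [0.41  0.033 0.015] hi [0.742 0.395 0.172] n 16561
   top 598 rect [522.  276.3  66.7  66.4  32.3] circ [522.2 276.5] 34.3
side mug lo [ 0.687 -0.147  0.015] hi [0.779 0.119 0.087] n 1370
   top 126 rect [717.6  22.8  68.6 159.   38.1] circ [729.   31.8] 81.9
side jar lo [0.523 0.009 0.015] hi [0.774 0.308 0.172] n 1782
   top 380 rect [719.9 122.6  56.9  60.5  37.7] circ [719.6 122.4] 30.8
side blk lo [ 0.688 -0.159  0.015] hi [ 0.744 -0.048  0.071] n 327
   top 139 rect [ 710.8 -103.5   42.3  104.7   15.2] circ [ 714.9 -103. ] 52.9
```

```bash
python3 - <<'E'
from h import *
for n in["scene","side"]:
    P=np.load(f"pics/{n}P.npz")["P"]; im=np.load(f"pics/{n}0.npz")["im"]
    m=(np.hypot(P[...,0]-.5735,P[...,1]+.303)<.11)
    for nm,lo,hi in[("grip",.115,.16),("griptop",.148,.16),("ptr",.087,.102),("collar",.078,.086)]:
        k=m&(P[...,2]>lo)&(P[...,2]<hi);q=P[k]*1000
        print(n,nm,len(q),q.mean(0).round(1),"rect",[np.round(v,1) for v in cv2.minAreaRect(q[:,:2].astype(np.float32))])
        if nm=="ptr":
            dist=np.hypot(q[:,0]-573.5,q[:,1]+303);b=q[dist>35];print("   far",len(b),b.mean(0).round(1),np.degrees(np.arctan2(b[:,1]+303,b[:,0]-573.5)).round(0).mean(),dist.max().round(1))
E
```

```text
scene grip 138 [ 578.9 -300.5  139.9] rect [array([ 575.1, -301.9]), array([24.2, 21.5]), np.float64(50.9)]
scene griptop 53 [ 576.5 -302.1  154.2] rect [array([ 575.4, -302.1]), array([24.3, 19.9]), np.float64(48.5)]
scene ptr 65 [ 597.9 -275.4   96.8] rect [array([ 594.1, -272.7]), array([107.2,  18.4]), np.float64(55.5)]
   far 33 [ 613.1 -255.6   97.7] 50.06060606060606 90.6
scene collar 421 [ 580.9 -300.8   80.8] rect [array([ 575.2, -301.9]), array([101.5,  99.4]), np.float64(12.5)]
side grip 156 [ 572.6 -296.2  135.1] rect [array([ 573.4, -300.2]), array([21.9, 21.6]), np.float64(47.0)]
side griptop 28 [ 573.5 -299.6  149.9] rect [array([ 572.7, -299.7]), array([21.1, 20. ]), np.float64(59.9)]
side ptr 96 [ 594.2 -272.9   92.5] rect [array([ 601.7, -267.4]), array([95.1, 11.8]), np.float64(47.6)]
   far 48 [ 611.1 -253.8   91.5] 52.791666666666664 93.1
side collar 89 [ 570.7 -297.4   79.4] rect [array([ 572.1, -297.5]), array([56.3, 43.3]), np.float64(33.5)]
```

Measurements agree with the given sizes: rest (573.5,−303), foot (538,−4), pot (522,275) and post yaw about 51°. I'll grip across the post's y faces and end with its yaw at about 93°, moving above the post first.

apply_moves(targets=[32,34.3,0,0,0,2.9,1,32,34.3,0,0,0,2.9,1,32,34.3,0,0,0,2.9,1,32,34.3,0,0,0,2.9,1,32,34.3,0,0,0,2.9,1,32,34.3,0,0,0,2.9,1,32,34.3,0,0,0,2.9,1,32,34.3,0,0,0,2.9,1,32,34.3,0,0,0,2.9,1,0,0,0,0,0,0,1,0,0,0,0,0,0,1], grip_force=60)

```text
time: 1.48
position: [0.5736, -0.303, 0.2308]
tcp_rot: [[0.627, 0.779, -0.001], [0.779, -0.627, -0.0], [-0.001, -0.001, -1.0]]
wrist_force: [0.7, -0.4, -0.5]
width: 1.0
finger_force: 0.0
```

```bash
python3 - <<'E'
from h import *
s=robot.state();print(s["position"].round(4) if hasattr(s["position"],'round') else s["position"],np.round(s["tcp_rot"],3).tolist(),np.round(s["wrist_force"],2))
c=robot.get_calibration("wrist");im,d=robot.camera("wrist");P=cloud(d,c);np.savez("pics/w1.npz",im=im,d=d,P=P)
cv2.imwrite("pics/w1.png",im[:,:,::-1])
m=(np.hypot(P[...,0]-.5735,P[...,1]+.303)<.11)
for nm,lo,hi in[("griptop",.148,.16),("ptr",.088,.1),("block",.07,.078)]:
    q=P[m&(P[...,2]>lo)&(P[...,2]<hi)]*1000
    if len(q):print(nm,len(q),q.mean(0).round(1),[np.round(v,1) for v in cv2.minAreaRect(q[:,:2].astype(np.float32))])
E
```

```text
[ 0.5736 -0.303   0.2308] [[0.627, 0.779, -0.001], [0.779, -0.627, -0.0], [-0.001, -0.001, -1.0]] [ 0.67 -0.41 -0.48]
griptop 625 [ 575.9 -301.3  151.5] [array([ 575.7, -301.9]), array([19.8, 19.3]), np.float64(50.4)]
ptr 628 [ 605.6 -264.5   93.9] [array([ 604.5, -263.2]), array([85.7, 10.6]), np.float64(52.8)]
block 6349 [ 577.2 -299.4   73.7] [array([ 575.1, -302.2]), array([100.3, 100.4]), np.float64(10.9)]
```

View pics/w1.png

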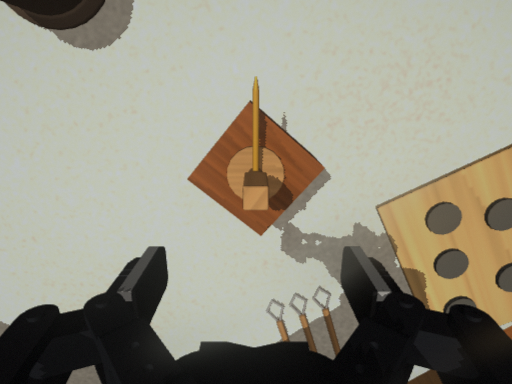

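The wrist view shows the grip block at (256,197) with the pointer running up to (255,80), in line with the tool's x axis. Depth puts the post at (575,−302). Going down and closing.

apply_moves(targets=[1.5,1,-30,0,0,0,1,0,0,-30,0,0,0,1,0,0,-30,0,0,0,1,0,0,-29,0,0,0,1,0,0,0,0,0,0,1,0,0,0,0,0,0,-1,0,0,0,0,0,0,-1,0,0,0,0,0,0,-1,0,0,0,0,0,0,-1,0,0,0,0,0,0,-1,0,0,0,0,0,0,-1], grip_force=60)

```text
time: 2.9
position: [0.5763, -0.3019, 0.1132]
tcp_rot: [[0.627, 0.779, 0.001], [0.779, -0.627, -0.001], [0.0, 0.002, -1.0]]
wrist_force: [-1.2, 0.1, 6.0]
width: 0.226
finger_force: 59.7
```

apply_moves(targets=[0,0,20,0,0,0,-1,0,0,30,0,0,0,-1,0,0,30,0,0,0,-1,0,0,25,0,0,0,-1,0,0,0,0,0,0,-1,0,0,0,0,0,0,-1])

```text
time: 3.65
position: [0.5749, -0.3014, 0.2164]
tcp_rot: [[0.627, 0.779, -0.002], [0.779, -0.627, 0.001], [-0.0, -0.002, -1.0]]
wrist_force: [-0.4, 0.3, -2.1]
width: 0.231
finger_force: 59.3
```

apply_moves(targets=[-4.8,37.3,0,0,0,5.2,-1,-4.8,37.3,0,0,0,5.2,-1,-4.8,37.3,0,0,0,5.2,-1,-4.8,37.3,0,0,0,5.2,-1,-4.8,37.3,0,0,0,5.2,-1,-4.8,37.3,0,0,0,5.2,-1,-4.8,37.3,0,0,0,5.2,-1,-4.8,37.3,0,0,0,5.2,-1,0,0,0,0,0,0,-1,0,0,0,0,0,0,-1,0,0,0,0,0,0,-1])

```text
time: 5.03
position: [0.5373, -0.0042, 0.2172]
tcp_rot: [[-0.047, 0.999, -0.0], [0.999, 0.047, -0.0], [-0.0, -0.0, -1.0]]
wrist_force: [-1.0, 0.8, -1.1]
width: 0.227
finger_force: 59.2
```

```bash
python3 - <<'E'
from h import *
s=robot.state();print(np.round(s["position"],4),np.round(s["tcp_rot"],3).tolist(),np.round(s["wrist_force"],2),np.round(s["wrist_torque"],3),s["time"])
ims=[]
for n in["scene","side"]:
    c=robot.get_calibration(n);im,d=robot.camera(n);P=cloud(d,c);np.savez(f"pics/{n}2.npz",im=im,d=d,P=P)
    u,v=(252,190) if n=="scene" else (300,195)
    ims.append(cv2.resize(im[v-110:v+70,u-70:u+70,::-1],None,fx=2.8,fy=2.8,interpolation=cv2.INTER_CUBIC))
cv2.imwrite("pics/two2.png",np.hstack(ims))
E
```

```text
[ 0.5373 -0.0042  0.2172] [[-0.047, 0.999, -0.0], [0.999, 0.047, -0.0], [-0.0, -0.0, -1.0]] [-0.99  0.83 -1.07] [-0.028  0.015 -0.022] 5.025
```

View pics/two2.png

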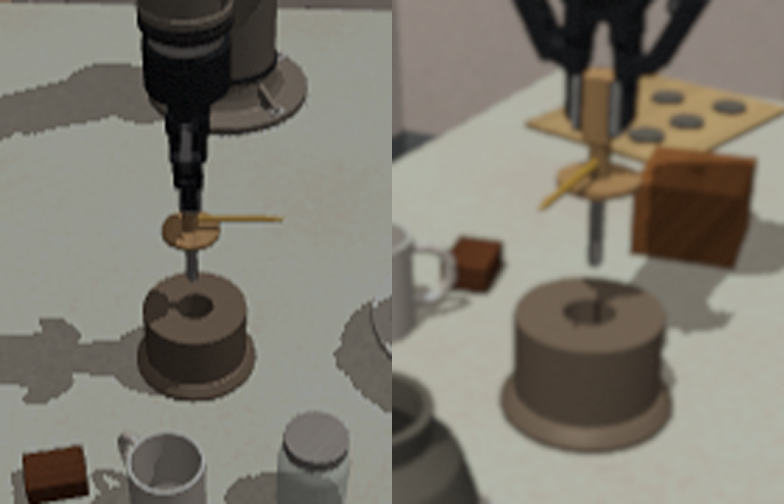

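The crop shows the post upright in the gripper above the foot, with the pointer toward +y (the pot). The peg tip is at (193,279) in the left half and (595,265) in the right. I measure the peg and well offset in the same images.

```bash
python3 - <<'E'
from h import *
for n in["scene","side"]:
    f=np.load(f"pics/{n}2.npz");P=f["P"]*1000;im=f["im"].astype(int);c=robot.get_calibration(n)
    C=-np.array(c["R"]).T@np.array(c["t"])*1000
    m=np.hypot(P[...,0]-537,P[...,1]+4)<25
    q=P[m&(P[...,2]>120)&(P[...,2]<165)]; 
    cc=q.mean(0); dr=(cc-C)[:2];dr/=np.linalg.norm(dr)
    print(n,"peg",len(q),"zmin",q[:,2].min().round(1),"axis~",(cc[:2]+dr*5).round(1))
    for lo,hi in((120,142),(142,165)):
        b=q[(q[:,2]>lo)&(q[:,2]<hi)];print("   ",(b.mean(0)[:2]+dr*5).round(1))
    m2=np.hypot(P[...,0]-537,P[...,1]+4)<35
    k=m2&(P[...,2]>172)&(P[...,2]<190);q=P[k];print("  collar",len(q),q.mean(0).round(1),[np.round(v,1) for v in cv2.minEnclosingCircle(q[:,:2].astype(np.float32))])
    # well: outline of rim hole
    t=(np.abs(P[...,2]-80)<4)&(np.hypot(P[...,0]-538,P[...,1]+4)<60)
    q=P[t];print("  rim",q.mean(0).round(1),[np.round(v,1) for v in cv2.minEnclosingCircle(q[:,:2].astype(np.float32))])
    cs,h=cv2.findContours(cv2.morphologyEx(t.astype(np.uint8),cv2.MORPH_CLOSE,np.ones((2,2))),cv2.RETR_CCOMP,cv2.CHAIN_APPROX_NONE)
    for a,b in zip(cs,h[0]):
        if len(a)>12:
            w=ray(a[:,0],.08,c)[:,:2]*1000;print("   ","hole" if b[3]>=0 else "outer",len(a),[np.round(v,1) for v in circ(w)])
E
```

```text
scene peg 49 zmin 122.6 axis~ [534.6  -5.8]
    [535.   -5.7]
    [534.3  -5.8]
  collar 184 [544.5  -6.1 187.3] [array([537.7,  -5.1]), np.float64(29.6)]
  rim [543.4  -3.3  81.8] [array([538.1,  -5.3]), np.float64(56.4)]
    outer 98 [array([543.8,  -1. ]), np.float64(53.7)]
    hole 31 [array([542.7,  -0.7]), np.float64(18.6)]
side peg 130 zmin 120.5 axis~ [537.4  -5.6]
    [537.2  -5.5]
    [537.6  -5.7]
  collar 288 [530.8   2.2 182.5] [array([535.8,  -4. ]), np.float64(29.7)]
  rim [536.8   1.   77.7] [array([537.3,  -2.2]), np.float64(56.0)]
    outer 124 [array([532.9,   4.9]), np.float64(53.0)]
    hole 43 [array([532.3,   4.6]), np.float64(19.5)]
```

apply_moves(targets=[1,1,-15,0,0,0,-1,0,0,-25,0,0,0,-1,0,0,-20,0,0,0,-1,0,0,-7,0,0,0,-1,0,0,0,0,0,0,-1,0,0,0,0,0,0,-1])

```text
time: 5.88
position: [0.5389, -0.0022, 0.1509]
tcp_rot: [[-0.048, 0.999, 0.001], [0.999, 0.048, 0.0], [0.0, 0.001, -1.0]]
wrist_force: [-0.5, 0.1, -2.0]
width: 0.227
finger_force: 59.2
```

apply_moves(targets=[0,0,-2,0,0,0,-1,0,0,-2,0,0,0,-1,0,0,-2,0,0,0,-1,0,0,0,0,0,0,-1])

```text
time: 6.38
position: [0.5382, -0.0023, 0.1442]
tcp_rot: [[-0.049, 0.999, -0.0], [0.999, 0.049, -0.0], [0.0, -0.0, -1.0]]
wrist_force: [0.1, -0.5, -0.8]
width: 0.226
finger_force: 59.2
```

apply_moves(targets=[0,0,-1,0,0,0,-1,0,0,-1,0,0,0,-1,0,0,-1,0,0,0,-1,0,0,0,0,0,0,-1])

```text
time: 6.88
position: [0.5382, -0.0023, 0.1412]
tcp_rot: [[-0.049, 0.999, -0.0], [0.999, 0.049, 0.0], [0.0, -0.0, -1.0]]
wrist_force: [0.4, 0.1, -1.2]
width: 0.224
finger_force: 59.2
```

apply_moves(targets=[0,0,-0.7,0,0,0,-1,0,0,-0.7,0,0,0,-1,0,0,0,0,0,0,-1])

```text
time: 7.25
position: [0.5384, -0.0022, 0.14]
tcp_rot: [[-0.048, 0.999, 0.0], [0.999, 0.048, -0.0], [-0.0, 0.0, -1.0]]
wrist_force: [-0.2, -0.3, -0.2]
width: 0.229
finger_force: 59.5
```

apply_moves(targets=[0,0,-0.5,0,0,0,-1,0,0,-0.5,0,0,0,-1,0,0,0,0,0,0,-1])

```text
time: 7.62
position: [0.5386, -0.0022, 0.1397]
tcp_rot: [[-0.048, 0.999, 0.001], [0.999, 0.048, -0.0], [-0.0, 0.001, -1.0]]
wrist_force: [-1.9, -0.2, 7.0]
width: 0.226
finger_force: 60.5
```

Floor contact at TCP z ≈ 0.1397 with about 8 N, where it should be. Starting a light spiral in short steps and watching for z to dip.

apply_moves(targets=[2,0,-0.3,0,0,0,-1,-0.1,1.1,0,0,0,0,-1], grip_force=100)

```text
time: 7.88
position: [0.5394, -0.0016, 0.1395]
tcp_rot: [[-0.048, 0.999, -0.002], [0.999, 0.048, -0.001], [-0.001, -0.002, -1.0]]
wrist_force: [-5.0, -2.4, 12.9]
width: 0.222
finger_force: 97.8
```

apply_moves(targets=[-0.7,1.0,0,0,0,0,-1,-1.2,0.5,0,0,0,0,-1])

```text
time: 8.12
position: [0.5386, -0.001, 0.1396]
tcp_rot: [[-0.048, 0.999, 0.001], [0.999, 0.048, -0.002], [-0.002, 0.001, -1.0]]
wrist_force: [-1.4, -4.4, 7.9]
width: 0.219
finger_force: 97.3
```

apply_moves(targets=[-1.4,-0.2,0,0,0,0,-1,-1.1,-0.9,0,0,0,0,-1])

```text
time: 8.38
position: [0.5376, -0.0017, 0.1398]
tcp_rot: [[-0.048, 0.999, 0.004], [0.999, 0.048, -0.001], [-0.001, 0.004, -1.0]]
wrist_force: [2.5, -1.2, 4.4]
width: 0.219
finger_force: 97.3
```

apply_moves(targets=[-0.6,-1.5,0,0,0,0,-1,0.3,-1.6,0,0,0,0,-1])

```text
time: 8.62
position: [0.5375, -0.0029, 0.1398]
tcp_rot: [[-0.049, 0.999, 0.004], [0.999, 0.049, 0.002], [0.001, 0.005, -1.0]]
wrist_force: [1.9, 2.3, 7.0]
width: 0.221
finger_force: 97.6
```

apply_moves(targets=[0.7,-2.0,0,0,0,0,-1,2.1,-0.8,0,0,0,0,-1])

```text
time: 8.88
position: [0.5387, -0.0038, 0.1397]
tcp_rot: [[-0.05, 0.999, 0.001], [0.999, 0.05, 0.003], [0.003, 0.001, -1.0]]
wrist_force: [-4.4, 5.9, 12.6]
width: 0.222
finger_force: 98.4
```

apply_moves(targets=[2.3,0.4,0,0,0,0,-1,1.9,1.6,0,0,0,0,-1])

```text
time: 9.12
position: [0.5402, -0.0027, 0.1394]
tcp_rot: [[-0.05, 0.999, -0.005], [0.999, 0.05, 0.001], [0.001, -0.005, -1.0]]
wrist_force: [-10.6, 1.5, 19.4]
width: 0.221
finger_force: 99.4
```

apply_moves(targets=[0.8,2.4,0,0,0,0,-1,-0.6,2.5,0,0,0,0,-1])

```text
time: 9.38
position: [0.5401, -0.0009, 0.1392]
tcp_rot: [[-0.048, 0.999, -0.006], [0.999, 0.048, -0.003], [-0.003, -0.006, -1.0]]
wrist_force: [-7.9, -5.8, 17.9]
width: 0.225
finger_force: 99.5
```

apply_moves(targets=[-1.8,2.0,0,0,0,0,-1,-2.6,0.8,0,0,0,0,-1])

```text
time: 9.62
position: [0.5383, 0.0002, 0.1394]
tcp_rot: [[-0.047, 0.999, 0.0], [0.999, 0.047, -0.004], [-0.004, -0.0, -1.0]]
wrist_force: [0.4, -6.6, 7.3]
width: 0.219
finger_force: 98.0
```

apply_moves(targets=[-2.7,-0.6,0,0,0,0,-1,-2.1,-1.9,0,0,0,0,-1])

```text
time: 9.88
position: [0.5345, 0.0014, 0.1387]
tcp_rot: [[-0.049, 0.999, 0.003], [0.999, 0.049, 0.002], [0.001, 0.003, -1.0]]
wrist_force: [5.5, 1.6, -1.5]
width: 0.224
finger_force: 97.6
```

apply_moves(targets=[-0.8,-2.8,0,0,0,0,-1,0.7,-2.8,0,0,0,0,-1])

```text
time: 10.12
position: [0.5347, -0.0016, 0.1391]
tcp_rot: [[-0.05, 0.999, 0.003], [0.999, 0.05, 0.005], [0.005, 0.003, -1.0]]
wrist_force: [1.9, 8.3, 1.3]
width: 0.221
finger_force: 98.1
```

z dipped to 0.1387 with the force gone near TCP (534.5, 1.4). Going back there and pressing lightly.

apply_moves(targets=[0.5,2.5,0,0,0,0,-1,0.3,2.7,0,0,0,0,-1,0,0,0,0,0,0,-1])

```text
time: 10.5
position: [0.5348, 0.0004, 0.1389]
tcp_rot: [[-0.049, 0.999, 0.001], [0.999, 0.049, 0.0], [0.0, 0.001, -1.0]]
wrist_force: [2.8, 1.8, 3.2]
width: 0.219
finger_force: 98.1
```

apply_moves(targets=[0,0,-0.5,0,0,0,-1,0,0,-0.5,0,0,0,-1])

```text
time: 10.75
position: [0.535, 0.0004, 0.1383]
tcp_rot: [[-0.048, 0.999, 0.002], [0.999, 0.048, 0.0], [0.0, 0.002, -1.0]]
wrist_force: [2.6, 1.3, 6.5]
width: 0.222
finger_force: 98.4
```

apply_moves(targets=[0.7,0.5,0,0,0,0,-1,0,0,0,0,0,0,-1])

```text
time: 11.0
position: [0.5353, 0.0007, 0.1379]
tcp_rot: [[-0.048, 0.999, 0.001], [0.999, 0.048, 0.0], [0.0, 0.001, -1.0]]
wrist_force: [2.8, 1.7, 5.2]
width: 0.223
finger_force: 98.6
```

apply_moves(targets=[0,0.8,0,0,0,0,-1,0,0,0,0,0,0,-1])

```text
time: 11.25
position: [0.5353, 0.0011, 0.1378]
tcp_rot: [[-0.048, 0.999, 0.001], [0.999, 0.048, -0.0], [-0.0, 0.001, -1.0]]
wrist_force: [4.3, -0.3, 5.1]
width: 0.221
finger_force: 98.7
```

apply_moves(targets=[0,0,-0.5,0,0,0,-1,0,0,0,0,0,0,-1])

```text
time: 11.5
position: [0.5354, 0.0012, 0.1374]
tcp_rot: [[-0.048, 0.999, 0.001], [0.999, 0.048, -0.0], [-0.0, 0.001, -1.0]]
wrist_force: [3.1, -0.0, 5.3]
width: 0.221
finger_force: 98.6
```

apply_moves(targets=[0.6,0,-0.4,0,0,0,-1,0,0,0,0,0,0,-1])

```text
time: 11.75
position: [0.5357, 0.0014, 0.1366]
tcp_rot: [[-0.049, 0.999, 0.001], [0.999, 0.049, 0.0], [0.0, 0.001, -1.0]]
wrist_force: [4.2, 0.2, 1.2]
width: 0.218
finger_force: 98.1
```

apply_moves(targets=[0.5,0,-0.5,0,0,0,-1,0,0,0,0,0,0,-1])

```text
time: 12.0
position: [0.536, 0.0015, 0.136]
tcp_rot: [[-0.049, 0.999, -0.0], [0.999, 0.049, 0.0], [0.0, -0.0, -1.0]]
wrist_force: [4.8, 0.8, 0.9]
width: 0.222
finger_force: 98.0
```

apply_moves(targets=[0,0,-0.7,0,0,0,-1,0,0,0,0,0,0,-1])

```text
time: 12.25
position: [0.5359, 0.0015, 0.1354]
tcp_rot: [[-0.049, 0.999, -0.0], [0.999, 0.049, 0.0], [0.0, -0.0, -1.0]]
wrist_force: [5.3, 1.1, 0.8]
width: 0.219
finger_force: 98.0
```

It's in: z is following freely. Easing sideways and descending.

apply_moves(targets=[0.8,0.3,-1,0,0,0,-1,0,0,-1,0,0,0,-1])

```text
time: 12.5
position: [0.5363, 0.0016, 0.1332]
tcp_rot: [[-0.049, 0.999, -0.001], [0.999, 0.049, -0.0], [-0.0, -0.001, -1.0]]
wrist_force: [3.9, 1.2, 1.3]
width: 0.223
finger_force: 98.2
```

apply_moves(targets=[0.4,0.1,-1.5,0,0,0,-1,0,0,-1,0,0,0,-1])

```text
time: 12.75
position: [0.5365, 0.0016, 0.1305]
tcp_rot: [[-0.048, 0.999, -0.001], [0.999, 0.048, -0.0], [-0.0, -0.002, -1.0]]
wrist_force: [2.0, 0.3, 0.0]
width: 0.219
finger_force: 98.1
```

apply_moves(targets=[0,0,-1,0,0,0,-1,0,0,-1,0,0,0,-1])

```text
time: 13.0
position: [0.5366, 0.0017, 0.1287]
tcp_rot: [[-0.048, 0.999, -0.001], [0.999, 0.048, -0.0], [-0.0, -0.001, -1.0]]
wrist_force: [1.8, 0.9, -0.9]
width: 0.225
finger_force: 98.0
```

apply_moves(targets=[0.2,0.1,-1.5,0,0,0,-1,0,0,-1.5,0,0,0,-1])

```text
time: 13.25
position: [0.5367, 0.0018, 0.1256]
tcp_rot: [[-0.049, 0.999, -0.001], [0.999, 0.049, -0.0], [-0.0, -0.001, -1.0]]
wrist_force: [0.5, -0.1, -1.2]
width: 0.225
finger_force: 98.0
```

apply_moves(targets=[0,0,-1.5,0,0,0,-1,0,0,-1.5,0,0,0,-1])

```text
time: 13.5
position: [0.5368, 0.0018, 0.1226]
tcp_rot: [[-0.048, 0.999, -0.001], [0.999, 0.048, -0.0], [-0.0, -0.001, -1.0]]
wrist_force: [0.7, -0.1, -1.6]
width: 0.217
finger_force: 97.9
```

apply_moves(targets=[0,0,-1.5,0,0,0,-1,0,0,-1,0,0,0,-1,0,0,0,0,0,0,-1])

```text
time: 13.88
position: [0.5373, 0.0019, 0.1204]
tcp_rot: [[-0.049, 0.999, -0.0], [0.999, 0.049, -0.0], [-0.0, -0.0, -1.0]]
wrist_force: [1.1, 0.1, -0.7]
width: 0.221
finger_force: 97.9
```

apply_moves(targets=[0,0,-1,0,0,0,-1,0,0,-1,0,0,0,-1])

```text
time: 14.12
position: [0.5374, 0.0019, 0.1185]
tcp_rot: [[-0.049, 0.999, 0.0], [0.999, 0.049, -0.0], [-0.0, 0.0, -1.0]]
wrist_force: [0.3, -0.3, -1.6]
width: 0.218
finger_force: 97.9
```

apply_moves(targets=[0,0,-0.6,0,0,0,-1,0,0,0,0,0,0,-1])

```text
time: 14.38
position: [0.5374, 0.0019, 0.1182]
tcp_rot: [[-0.049, 0.999, 0.0], [0.999, 0.049, -0.0], [-0.0, 0.0, -1.0]]
wrist_force: [-2.5, -1.1, 3.0]
width: 0.224
finger_force: 98.7
```

apply_moves(targets=[0,0,-0.6,0,0,0,-1,0,0,0,0,0,0,-1])

```text
time: 14.62
position: [0.5374, 0.0019, 0.1182]
tcp_rot: [[-0.048, 0.999, 0.0], [0.999, 0.048, -0.0], [-0.0, 0.0, -1.0]]
wrist_force: [-4.4, 0.3, 9.9]
width: 0.22
finger_force: 99.7
```

Collar contact at 0.1182 (expected 0.1177). Checking before I let go.

apply_moves(targets=[0,0,0.3,0,0,0,-1,0,0,0,0,0,0,-1])

```text
time: 14.88
position: [0.5374, 0.0019, 0.1182]
tcp_rot: [[-0.048, 0.999, 0.0], [0.999, 0.048, -0.0], [-0.0, 0.0, -1.0]]
wrist_force: [-2.6, -1.0, 5.7]
width: 0.22
finger_force: 99.2
```

```bash
python3 - <<'E'
from h import *
print(np.round(robot.state()["wrist_force"],1))
ims=[]
for n in["scene","side"]:
    c=robot.get_calibration(n);im,d=robot.camera(n);P=cloud(d,c)*1000
    u,v=(252,190) if n=="scene" else (300,195)
    ims.append(cv2.resize(im[v-110:v+70,u-70:u+70,::-1],None,fx=2.8,fy=2.8,interpolation=cv2.INTER_CUBIC))
    r=np.hypot(P[...,0]-537,P[...,1]);q=P[(r<97)&(r>35)&(P[...,1]>30)&(P[...,2]>92)&(P[...,2]<104)]
    v,x,*_=[*cv2.fitLine(q[:,:2].astype(np.float32),cv2.DIST_L2,0,.01,.01).ravel()][:2]
    print(n,"pointer",len(q),q.mean(0).round(1),"yaw",np.degrees(np.arctan2(x,v)).round(1))
cv2.imwrite("pics/two3.png",np.hstack(ims))
E
```

```text
[-2.6 -1.   5.7]
scene pointer 29 [533.9  62.2 101.9] yaw -86.0
side pointer 59 [532.8  64.8  97.8] yaw -87.9
```

View pics/two3.png

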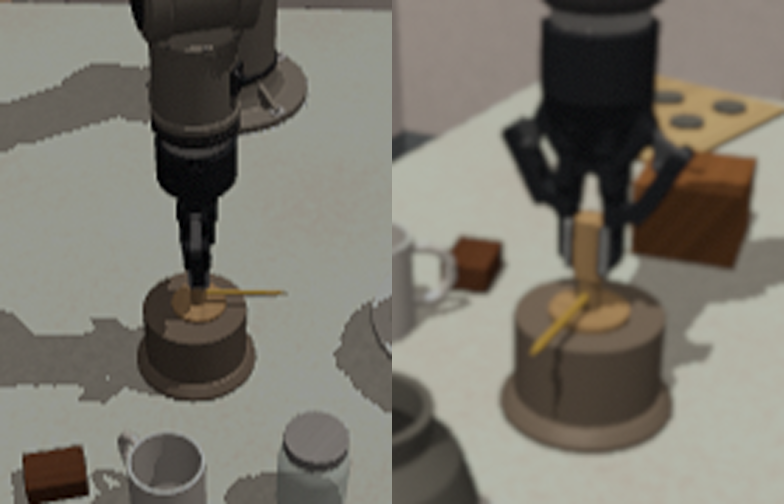

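The crop shows the collar flush on the foot's rim with the pointer along +y at about 93°. Letting go and rising.

apply_moves(targets=[0,0,0.5,0,0,0,1,0,0,0,0,0,0,1,0,0,0,0,0,0,1,0,0,0,0,0,0,1,0,0,0,0,0,0,1,0,0,15,0,0,0,1,0,0,30,0,0,0,1,0,0,40,0,0,0,1,0,0,40,0,0,0,1,0,0,0,0,0,0,1,0,0,0,0,0,0,1])

```text
time: 16.35
position: [0.5371, 0.0018, 0.2434]
tcp_rot: [[-0.048, 0.999, 0.0], [0.999, 0.048, -0.0], [-0.0, 0.0, -1.0]]
wrist_force: [-0.7, 0.5, -0.9]
width: 0.997
finger_force: 0.0
```

```bash
python3 - <<'E'
from h import *
for n in["scene","side"]:
    c=robot.get_calibration(n);im,d=robot.camera(n);P=cloud(d,c)*1000
    if n=="side":cv2.imwrite("pics/end.png",im[:,:,::-1])
    r=np.hypot(P[...,0]-537,P[...,1]);q=P[(r<97)&(r>35)&(P[...,1]>30)&(P[...,2]>92)&(P[...,2]<104)]
    l=cv2.fitLine(q[:,:2].astype(np.float32),cv2.DIST_L2,0,.01,.01).ravel()
    g=P[(r<25)&(P[...,2]>120)&(P[...,2]<175)]
    print(n,"yaw",np.degrees(np.arctan2(l[1],l[0])).round(1),"x at pot",(l[2]+(275-l[3])*l[0]/l[1]).round(1),"grip",g.mean(0).round(1),"top",g[:,2].max().round(1))
E
```

```text
scene yaw -86.4 x at pot 520.1 grip [5.422e+02 2.000e-01 1.468e+02] top 161.5
side yaw -87.6 x at pot 524.0 grip [534.3   7.3 140.9] top 156.7
```

View pics/end.png

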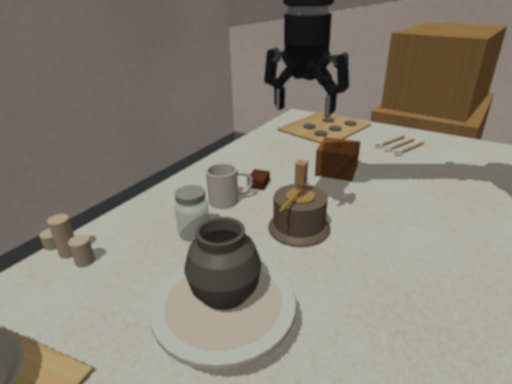

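The picture shows the post upright in the foot at (300,195), with the pointer aimed at the pot at (222,265) and the gripper clear. The pointer's line passes within about 3 mm of the pot's centre and the grip top is at about 158 mm, so it is fully home. Handing in.

```bash
python3 -c "
from rig import robot
print(robot.close_job())"
```

```text
the job is handed in; nothing more can be done
None
```

The job is handed in at about 16 s of the 61 s: the post is seated in the foot with its collar down on the rim, the pointer's line passes within about 3 mm of the pot's centre by camera, and the gripper is open and clear; no verdict came back.

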